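# Load the inspection cradle and hand-trip its roller-lever limit switch

### The arm

A 6-joint arm with a two-finger parallel gripper is mounted at the origin on the work surface. World frame = base frame: x ahead of the robot, y to its left, z up, the work surface at z = 0. Lengths are in m, angles in rad, forces in N, time in s.
With the tool pointing down it reaches from about 0.4 to 0.825 m from the base axis. Payload 7 kg.
Tool frame: the origin (TCP) lies midway between the tips of the shut fingers; the grasp point (between the pads) lies 19 mm behind it; z points along the fingers, y is the line along which they close (so a half turn about z gives the same grasp; the last joint's range is limited). The gripper opens to 88 mm and grips with 3 to 60 N. Pads are 19 mm wide; open, the fingers measure 130 mm over their backs; the gripper's body (78 mm by 193 mm) begins 47 mm behind the grasp point.
Start: joints at [-0.89, 0.359, 0.012, 0, -1.224, -0.288], TCP at [0.258, -0.624, 0.227] pointing down, gripper open.
Joint ranges: [-3.07, 3.07], [-1.43, 2.12], [-1.02, 1.25], [-3.03, 1.67], [-3.05, -0], [-3.03, 3.03]. Speed limits (rad/s): [2.39, 2.39, 3.01, 3.14, 3.14, 3.14].

### API

Orientations are given as [roll, pitch, yaw] about the fixed x, y, z axes, in that order (R = Rz(yaw) Ry(pitch) Rx(roll)).
In Python, from station import arm gives the robot as it stands.
- The arm moves only by the tool servo_tool, never from a script. Its argument "deltas" is a list of rows, each a list of 7 numbers: the closure, from -1 (fully open) to 1 (shut), then the shift along the tool's x, y, z in mm, then the turn, a rotation vector about the tool's x, y, z in degrees. In form: [[gripper, x, y, z, ax, ay, az], ...]. A call has 1 to 20 rows; each row shifts and turns the commanded pose from where the row before left it, along the tool's axes as they then stand; what a row does not reach is not made up. A row lasts 1/12 s, in which the tool goes at most 41.7 mm and 7.16 degrees, less where a joint would pass 70% of its speed; a pose out of reach is approached as far as the arm can. A call is refused whole if a number of a shift passes 41.7 or a number of a turn 7.16, either way. A call with a gripper value outside its range is refused whole. The fingers move at their own pace and stop on an object; "squeeze" is the grip in N (left out, the last holds). Time passes only in rows, so rows that do not move let the fingers close. It gives the time, the measured TCP pose, the force, the opening and the grip force at its end, in the units of the state.
- arm.get_state(): the state, without advancing time (a new reading comes with each control period).
- arm.grab_frame(name): name is "side" or "top" or "wrist"; returns a dict with "color" (384x512x3 uint8, red, green, blue), "K" (3x3 intrinsics, pixels), "distortion" ([k1, k2, p1, p2, k3] as OpenCV has them; the pictures are not rectified), "position" and "orientation" of the camera in the world. Camera axes: x right, y down, z forward; pixel columns grow to the right and rows downward; lengths in m; the calibration is good to about 2 mm. A picture is of the moment at which its call begins. There is no depth.
- arm.job_done(): hands the job in; it is judged then, once.
Trained networks look in a picture, given as the dict that the camera call returned (one of the last four; its "shot" number tells which), for a name from the list of things; names that differ only in an ending like _2 or _b are one class to them, and where a whole thing is asked for, a point or a joint stands for the part that bears it (a point fixed in the world has none). Each returns a list of dicts, best first, with "conf" (0 to 1); they miss things now and then, are a little off and sometimes report something else, mostly with a low value. They report only what shows in the picture. A call takes as long as a camera call.
- arm.recognise(query, picture): "at" ([x, y, z] in m, in the coordinates of the camera as it stood for that picture, good to about 4 mm: the middle of the surface that is visible of it).
The state is a dict: "t": time; "q": joint angles; "qd": joint speeds; "joint_efforts": joint torques, N m; "eef_pos": TCP position; "ee_rot": TCP orientation; "force": force on the tool from outside, world axes, zero at the start; "moment": the same for the moment, N m; "width": finger opening in m; "gripper_force": force on a finger pad.
Only numpy, scipy, OpenCV 4.12 (cv2) and the standard library are available. Lean on these libraries where they do the work, as an engineer would, in place of code of your own. Each camera call takes 0.05 s, during which the arm holds its last target. There are 200 camera calls.

### The job

Move the solder pallet that carries the board from its slotted stand to the leaning cradle, resting on the ledge against the two posts, upright and with the component face outwards, away from the posts. Then start the inspection by hand: with the gripper's fingers deflect the arm of the roller-lever limit switch until it clicks (45 degrees is ample), without driving it to its end stop, keep it there a moment and let it spring fully back. Never trip the switch while the pallet is out of the cradle, and leave the empty windowed pallet and everything else on the bench where it is.

Things in the scene. Friction and masses are not known exactly. Their poses are not given: they have to be found in the camera images.
- pallet_centre (a point): Centre (half-way up) of the board pallet: grey composite plate, 10 mm thick (x) by 120 long (y) by 100 high (z), 150 to 300 g, standing on its long edge in a stand, top 110 above the bench. z up along the plate, x normal to it, pointing out of the component face.
- pallet: The same board pallet, at the middle of its lower edge, same axes. The component face (+x) has a green board with black, white and metal blocks up to 10 mm proud, between 22 and 57 mm above the lower edge; the top 43 mm and lowest 22 mm of the plate are bare on both sides. The other face (-x) is bare.
- pallet_face (a point): Point level with the tops of the tallest components: 15 mm from the pallet's centre along the pallet's +x.
- stand: Fixed black slotted stand, where the board pallet starts: 56 (x) by 150 (y) by 32 mm high, origin under its centre. The open-topped slot runs along y, 13 wide, 126 long, 22 deep, floor 10 above the bench; the pallet lifts straight up out of it. Any yaw, any of three places.
- cradle: Fixed aluminium cradle, 110 (x) by 170 (y) mm, origin under its centre, opening towards +x. A ledge 50 mm above the bench carries the pallet's lower edge; two posts behind it, leaning back 0.22 rad, 55 tall and 30 wide each, 70 clear between them. In front a lip 8 tall, 18 from the posts' faces; end cheeks 26 tall, 140 apart.
- seat (a point): Where the pallet's centre belongs in the cradle: 5 mm in front of the posts' faces, 50 above the ledge measured along the lean. z points up along the leaning posts, x out from the posts (and slightly upwards), y along the ledge. Lip's inner face at x = +13, ledge at z = -50, posts' tops at z = +5. Well seated, pallet and seat have the same axes.
- switch: Fixed limit switch on a 75 x 75 mm steel foot, origin under its centre, housing up to 100 high. The arm's pivot is 85 above the bench and 30 from the origin towards -x, axis along x. At rest the arm stands up; it swings only towards the switch's +y: a stop pin by its root (-y side, 97 above the bench) bars the other way. Any yaw, any of three places.
- roller (a point): Centre of the black roller at the end of the arm: 22 mm diameter, 12 wide along x, 55 from the pivot, 140 above the bench at rest. Axes turn with the arm: z along the arm, y the way it is pushed, x along the pivot. An upright steel guard plate (3 thick, 64 wide along y, 205 high) stands 69 from the roller's centre towards +x: keep the gripper's wide body off it.
- trip_arm (a joint): Angle of the switch's arm in rad: 0 at rest (upright), growing as the roller is pushed towards +y. It clicks at 0.5 and meets its end stop at 1.0; it must not go past 0.88. It springs back by itself; about 5 N at the roller hold it at the click, 8 N near the end stop.
- blank_centre (a point): Centre (half-way up) of the empty pallet, a bystander: a grey plate of the same outline, 10 x 120 x 100 (x, y, z), with two open windows and no board, standing in a second stand just like the first.
- paste_jar: Bystander: white jar, 66 diameter, 75 tall, origin under its centre.
- flux_bottle: Bystander: amber bottle, 54 diameter, 135 tall, origin under its centre.
- tape_reel: Bystander: white tape reel lying flat, 130 diameter, 14 high, origin under its centre.
- spatula: Bystander: spatula lying on the bench, 190 long along its x.
- driver: Bystander: screwdriver lying on the bench, 180 long along its x.
- parts_tray: Bystander: black divided tray, 90 x 130 x 35, origin under its centre.
- mouse: Bystander: black computer mouse, about 62 across, 32 high, origin under its centre.

How it is judged:
On the way, in this order (a step that is already met when the one before it is completed fails the run):
1. the pallet rests in the cradle, component face outwards, let go (distance between pallet_centre and seat below 0.02 m and z of pallet_centre in the frame of seat below 0.006 m and angle between the x axis of pallet_centre and the x axis of seat, either way round below 0.22 rad and x of pallet_face in the frame of seat above 0.008 m and angle between pallet_centre's own z axis and vertical below 0.6 rad and contact force between the fingers and pallet below 0.1 N), for 0.2 s.
2. the fingers hold the switch's arm past its click (value of joint trip_arm above 0.5 rad and contact force between the fingers and switch above 0.5 N), for 0.15 s.
3. the arm has sprung back and is free (value of joint trip_arm below 0.08 rad and contact force between the fingers and switch below 0.1 N), for 0.2 s.
At the end, for the whole second after the job is handed in: The board pallet stands at rest on the cradle's ledge, leaning on its posts, upright and component face outwards: its centre within 20 mm of the seat point and no more than 6 mm high along the lean, its face within 0.22 rad of the seat's; the switch's arm is back within 0.08 rad of upright (value of joint trip_arm below 0.08 rad and distance between pallet_centre and seat below 0.02 m and z of pallet_centre in the frame of seat below 0.006 m and angle between the x axis of pallet_centre and the x axis of seat, either way round below 0.22 rad and x of pallet_face in the frame of seat above 0.008 m and angle between pallet_centre's own z axis and vertical below 0.6 rad and linear speed of pallet below 0.02 m/s); the robot touches nothing.
It fails at once if the switch is tripped while the pallet is out of the cradle (value of joint trip_arm above 0.45 rad and distance between pallet_centre and seat above 0.03 m).
It fails at once if the switch's arm is driven to its end stop (past 0.88 rad) (value of joint trip_arm above 0.88 rad).
It fails at once if a bystander is moved by more than 30 mm (distance of any of blank_centre, paste_jar, flux_bottle, tape_reel, spatula, driver, parts_tray, mouse from where it was at the start of the episode above 0.03 m).
It also fails if it takes over 64 s, if anything falls off the work surface, if the arm or the gripper's body presses on something with over 40 N, if the wrist force passes 120 N, or if a joint passes its speed limit or range.

## Working session

There is one attempt and no reset: what is moved stays moved. The work goes in short steps, Python scripts to look and compute and a tool call to move; the robot and the scene stay as the last step left them, time stands still between calls to the robot, and variables do not carry over. Pictures are saved under pics/ and viewed, at most 10 in all, crops included, and the job is handed in when it is done.

Besides the shell and the picture viewer there is one more tool, called after "Request:" as name([rows], argument=value, ...), one row to a line, values as JSON. servo_tool: Moves the arm, as the interface text tells. Its arguments: {"type":"object","properties":{"deltas":{"type":"array","items":{"type":"array","items":{"type":"number"}}},"squeeze":{"type":"number"}},"required":["deltas"]}

```bash
ls; mkdir -p pics; cat > h.py <<'E'
import numpy as np, cv2
from scipy.spatial.transform import Rotation as R
from station import arm
def Rc(f):
    o=np.array(f["orientation"],float)
    return R.from_euler('xyz',o).as_matrix() if o.size==3 else (o if o.shape==(3,3) else R.from_quat(o).as_matrix())
def rec(q,f):
    return [(round(d["conf"],2),np.round(Rc(f)@np.array(d["at"])+f["position"],4)) for d in arm.recognise(q,f)]
def proj(f,P):
    P=np.atleast_2d(P).astype(float); M=Rc(f)
    return cv2.projectPoints((P-f["position"])@M,np.zeros(3),np.zeros(3),np.array(f["K"]),np.array(f["distortion"]))[0].reshape(-1,2)
def unproj(f,uv,z):
    uv=np.array(uv,float).reshape(-1,1,2)
    n=cv2.undistortPoints(uv,np.array(f["K"]),np.array(f["distortion"])).reshape(-1,2)
    d=np.c_[n,np.ones(len(n))]@Rc(f).T; p=np.array(f["position"])
    return p+d*((np.asarray(z)-p[2])/d[:,2])[:,None]
def save(f,n,scale=1.5): cv2.imwrite(f"pics/{n}.png",cv2.resize(f["color"][:,:,::-1],None,fx=scale,fy=scale))
def pose():
    s=arm.get_state(); return np.array(s["eef_pos"]),R.from_euler('xyz',s["ee_rot"]),s
E
python3 - <<'E'
from h import *
s=arm.get_state(); print(s)
for n in("top","side"):
    f=arm.grab_frame(n); save(f,n+"0"); print(n,f["position"],f["orientation"],f["K"][0])
    for q in["pallet_centre","stand","cradle","switch","roller","blank_centre","paste_jar","flux_bottle","tape_reel","parts_tray","mouse","spatula","driver"]: print(q,rec(q,f)[:3])
E
```

```text
pics
{'t': 0.0, 'q': array([-8.89888955e-01,  3.59414557e-01,  1.11168417e-02, -3.25398606e-04,
       -1.22410862e+00, -2.88102611e-01]), 'qd': array([ 0.00185941,  0.00163613, -0.00068033, -0.00029926, -0.00123298,
        0.00039923]), 'joint_efforts': array([-5.29430527e-04, -5.82710767e+01,  2.93052489e+01,  6.99719936e+00,
        6.86201442e-03, -1.89696289e-04]), 'eef_pos': array([ 0.25817749, -0.6231767 ,  0.22563449]), 'ee_rot': array([ 3.13996208e+00, -1.64206871e-04, -2.74889857e+00]), 'force': array([ 0.14971916,  0.37652289, -0.71740091]), 'moment': array([-0.03754028,  0.01142696,  0.00223251]), 'gripper_force': 0.0, 'width': 0.08784387306884231}
top [ 0.42535068 -0.00231081  1.08877891] [-3.04325367  0.01230071 -1.55413392] [377.22289971   0.         251.55941755]
pallet_centre [(0.59, array([0.5356, 0.3022, 0.085 ])), (0.38, array([0.4646, 0.148 , 0.0033]))]
stand [(0.86, array([0.5236, 0.2867, 0.0303])), (0.69, array([ 0.5661, -0.23  ,  0.1468]))]
cradle [(0.66, array([0.6676, 0.0381, 0.0127]))]
switch [(0.67, array([ 0.5302, -0.2251,  0.0696]))]
roller []
blank_cen
[... 932 characters left out ...]

cradle [(0.74, array([0.6614, 0.06  , 0.0113]))]
switch [(0.97, array([ 0.5276, -0.2236,  0.0616]))]
roller [(0.51, array([ 0.5656, -0.229 ,  0.1341]))]
blank_centre [(0.81, array([ 0.4616, -0.0021,  0.0796])), (0.67, array([0.5239, 0.3252, 0.0809]))]
paste_jar [(0.76, array([0.7077, 0.2994, 0.0507]))]
flux_bottle [(0.97, array([ 0.7304, -0.2669,  0.0672]))]
tape_reel [(0.63, array([0.2937, 0.3034, 0.0153]))]
parts_tray [(0.68, array([ 0.3018, -0.257 ,  0.024 ]))]
mouse [(0.54, array([0.6542, 0.2042, 0.0223]))]
spatula [(0.73, array([0.4617, 0.1506, 0.0026]))]
driver [(0.53, array([ 0.4117, -0.1351,  0.0195])), (0.22, array([0.5097, 0.3326, 0.0367])), (0.2, array([0.293 , 0.2986, 0.0124]))]
```

View pics/top0.png

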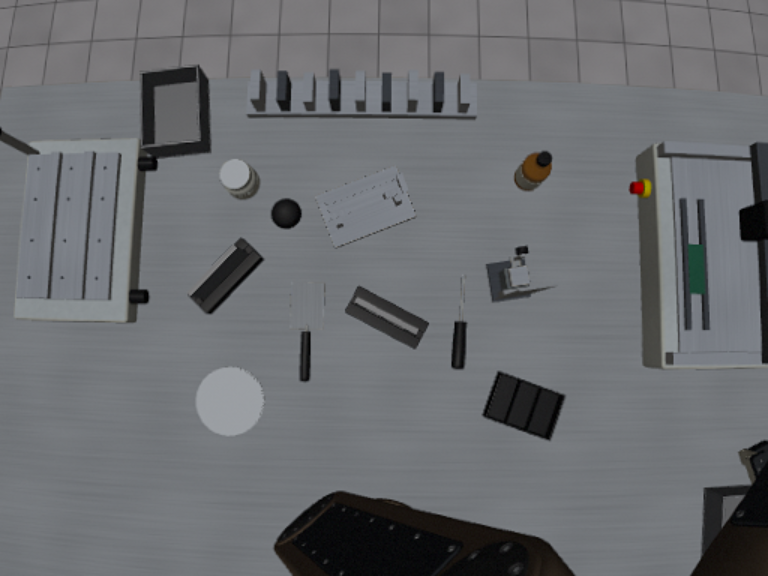

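View pics/side0.png

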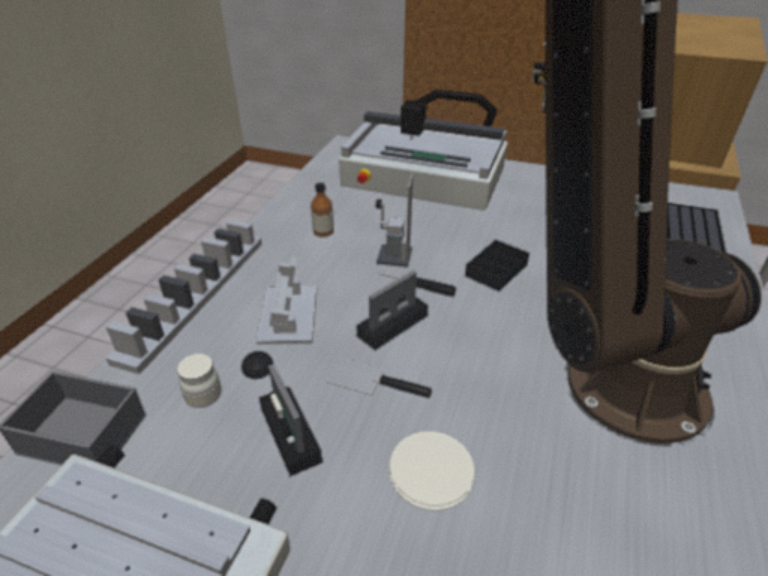

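The top view shows the windowed pallet at (387,317), the board stand at (226,275), the cradle at (366,206) and the switch at (517,275). I'll get rough layouts and the wrist camera geometry next.

```bash
cat >> h.py <<'E'
def plan(P,Rt,vmax=38,wmax=6.5,n=None,p0=None,R0=None):
    """rows from (p0,R0) to (P,Rt)"""
    p,r,s=pose()
    if p0 is not None: p=np.array(p0)
    if R0 is not None: r=R0
    P=np.array(P); w=(r.inv()*Rt).as_rotvec(); d=(P-p)*1000
    n=n or int(max(np.ceil(np.linalg.norm(d)/vmax),np.ceil(np.degrees(np.linalg.norm(w))/wmax),1))
    for i in range(n):
        ri=r*R.from_rotvec(w*i/n)
        print(np.round(np.r_[ri.inv().apply(d/n),np.degrees(w)/n],1).tolist())
    print(n,"rows")
E
python3 - <<'E'
from h import *
f=arm.grab_frame("wrist"); p,r,s=pose()
print("cam in tool",r.inv().apply(np.array(f["position"])-p),(r.inv().as_matrix()@Rc(f)).round(2).tolist(),f["K"])
f=arm.grab_frame("top")
print(unproj(f,np.array([(240,238),(262,258),(210,312),(190,294)])/1.5,.032).round(3))
print(unproj(f,np.array([(316,195),(398,168),(415,218),(335,247)])/1.5,.05).round(3))
print(unproj(f,np.array([(487,263),(515,262),(529,297),(492,301)])/1.5,.005).round(3))
T=R.from_euler('xyz',[np.pi,0,-2.749])
plan([.44,.12,.36],T)
E
```

```text
cam in tool [ 0.06599633  0.00031095 -0.15980997] [[0.0, -0.97, -0.25], [1.0, 0.0, 0.0], [-0.0, -0.25, 0.97]] [[311.34445876   0.         255.66744232]
 [  0.         311.34445876 192.37898771]
 [  0.           0.           1.        ]]
[[0.605 0.276 0.032]
 [0.567 0.232 0.032]
 [0.463 0.329 0.032]
 [0.496 0.369 0.032]]
[[ 0.686  0.13   0.05 ]
 [ 0.74  -0.023  0.05 ]
 [ 0.644 -0.056  0.05 ]
 [ 0.587  0.092  0.05 ]]
[[ 0.568 -0.199  0.005]
 [ 0.57  -0.254  0.005]
 [ 0.503 -0.281  0.005]
 [ 0.494 -0.208  0.005]]
[-21.5, 29.4, -6.4, -0.0, 0.0, 0.0]
[-21.5, 29.4, -6.4, -0.0, 0.0, 0.0]
[-21.5, 29.4, -6.4, -0.0, 0.0, 0.0]
[-21.5, 29.4, -6.4, -0.0, 0.0, 0.0]
[-21.5, 29.4, -6.4, -0.0, 0.0, 0.0]
[-21.5, 29.4, -6.4, -0.0, 0.0, 0.0]
[-21.5, 29.4, -6.4, -0.0, 0.0, 0.0]
[-21.5, 29.4, -6.4, -0.0, 0.0, 0.0]
[-21.5, 29.4, -6.4, -0.0, 0.0, 0.0]
[-21.5, 29.4, -6.4, -0.0, 0.0, 0.0]
[-21.5, 29.4, -6.4, -0.0, 0.0, 0.0]
[-21.5, 29.4, -6.4, -0.0, 0.0, 0.0]
[-21.5, 29.4, -6.4, -0.0, 0.0, 0.0]
[-21.5, 29.4, -6.4, -0.0, 0.0, 0.0]
[-21.5, 29.4, -6.4, -0.0, 0.0, 0.0]
[-21.5, 29.4, -6.4, -0.0, 0.0, 0.0]
[-21.5, 29.4, -6.4, -0.0, 0.0, 0.0]
[-21.5, 29.4, -6.4, -0.0, 0.0, 0.0]
[-21.5, 29.4, -6.4, -0.0, 0.0, 0.0]
[-21.5, 29.4, -6.4, -0.0, 0.0, 0.0]
[-21.5, 29.4, -6.4, -0.0, 0.0, 0.0]
21 rows
```

Request:
servo_tool([
  [-1,-21.5,29.4,-6.4,0,0,0],
  [-1,-21.5,29.4,-6.4,0,0,0],
  [-1,-21.5,29.4,-6.4,0,0,0],
  [-1,-21.5,29.4,-6.4,0,0,0],
  [-1,-21.5,29.4,-6.4,0,0,0],
  [-1,-21.5,29.4,-6.4,0,0,0],
  [-1,-21.5,29.4,-6.4,0,0,0],
  [-1,-21.5,29.4,-6.4,0,0,0],
  [-1,-21.5,29.4,-6.4,0,0,0],
  [-1,-21.5,29.4,-6.4,0,0,0],
  [-1,-21.5,29.4,-6.4,0,0,0],
  [-1,-21.5,29.4,-6.4,0,0,0],
  [-1,-21.5,29.4,-6.4,0,0,0],
  [-1,-21.5,29.4,-6.4,0,0,0],
  [-1,-21.5,29.4,-6.4,0,0,0],
  [-1,-21.5,29.4,-6.4,0,0,0],
  [-1,-21.5,29.4,-6.4,0,0,0],
  [-1,-21.5,29.4,-6.4,0,0,0],
  [-1,-21.5,29.4,-6.4,0,0,0],
  [-1,-21.5,29.4,-6.4,0,0,0],
])

```text
t: 3.17
eef_pos: [0.4304, 0.0861, 0.3554]
ee_rot: [3.141, 0.001, -2.748]
force: [1.5, 0.2, 0.0]
width: 0.0874
gripper_force: 0.0
```

```bash
python3 - <<'E'
from h import *
print(pose()[2]["eef_pos"],pose()[2]["ee_rot"])
f=arm.grab_frame("wrist"); save(f,"w1",1.5)
np.save("w1.npy",f,allow_pickle=True)
for q in["pallet","pallet_centre","stand","cradle","blank_centre"]: print(q,rec(q,f)[:3])
E
```

```text
[0.43036532 0.0861181  0.35542135] [ 3.14130763e+00  1.40188055e-03 -2.74818198e+00]
pallet [(0.91, array([0.5596, 0.2766, 0.0815]))]
pallet_centre [(0.62, array([0.5568, 0.2724, 0.0853]))]
stand [(0.72, array([0.2909, 0.2897, 0.0135])), (0.58, array([0.5782, 0.2703, 0.0341]))]
cradle [(0.9, array([0.6663, 0.0704, 0.054 ])), (0.74, array([0.5786, 0.2733, 0.0345]))]
blank_centre [(0.63, array([0.5599, 0.2766, 0.0884])), (0.6, array([ 0.4589, -0.0073,  0.0969]))]
```

View pics/w1.png

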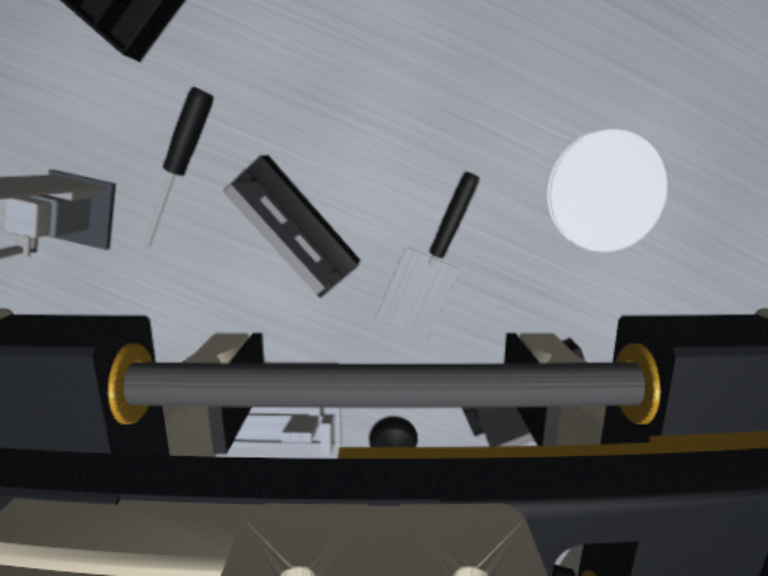

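The wrist view shows what lies on the tool's +x side, with the gripper hiding the lower half. The windowed pallet is at (290,225) and the spatula at (430,270). I'll hover by the board pallet with the grasp yaw.

```bash
python3 - <<'E'
from h import *
print(pose()[2]["q"].round(2))
plan([.575,.265,.32],R.from_euler('xyz',[np.pi,0,np.radians(139.5)]),wmax=5)
E
```

```text
[ 0.65 -0.11 -0.25 -0.   -1.43 -1.82]
[-15.6, 8.6, 2.6, -0.0, -0.0, 4.8]
[-14.8, 9.9, 2.6, -0.0, -0.0, 4.8]
[-14.0, 11.1, 2.6, -0.0, -0.0, 4.8]
[-13.0, 12.3, 2.6, -0.0, -0.0, 4.8]
[-11.9, 13.3, 2.6, -0.0, -0.0, 4.8]
[-10.7, 14.3, 2.6, -0.0, -0.0, 4.8]
[-9.5, 15.1, 2.6, -0.0, -0.0, 4.8]
[-8.2, 15.9, 2.6, -0.0, -0.0, 4.8]
[-6.8, 16.5, 2.6, -0.0, -0.0, 4.8]
[-5.4, 17.0, 2.6, -0.0, -0.0, 4.8]
[-3.9, 17.4, 2.6, -0.0, -0.0, 4.8]
[-2.4, 17.7, 2.6, -0.0, -0.0, 4.8]
[-0.9, 17.8, 2.6, -0.0, -0.0, 4.8]
13 rows
```

```bash
python3 - <<'E'
from h import *
plan([.49,.335,.32],R.from_euler('xyz',[np.pi,0,np.radians(-40.5)]),wmax=6.5)
E
```

```text
[-8.4, 11.6, 1.9, 0.0, -0.0, -6.5]
[-9.7, 10.6, 1.9, 0.0, -0.0, -6.5]
[-10.8, 9.4, 1.9, 0.0, -0.0, -6.5]
[-11.8, 8.2, 1.9, 0.0, -0.0, -6.5]
[-12.7, 6.8, 1.9, 0.0, -0.0, -6.5]
[-13.3, 5.3, 1.9, 0.0, -0.0, -6.5]
[-13.9, 3.7, 1.9, 0.0, -0.0, -6.5]
[-14.2, 2.2, 1.9, 0.0, -0.0, -6.5]
[-14.3, 0.5, 1.9, 0.0, -0.0, -6.5]
[-14.3, -1.1, 1.9, 0.0, -0.0, -6.5]
[-14.1, -2.7, 1.9, 0.0, -0.0, -6.5]
[-13.7, -4.3, 1.9, 0.0, -0.0, -6.5]
[-13.1, -5.8, 1.9, 0.0, -0.0, -6.5]
[-12.4, -7.3, 1.9, 0.0, -0.0, -6.5]
[-11.5, -8.6, 1.9, 0.0, -0.0, -6.5]
[-10.4, -9.9, 1.9, 0.0, -0.0, -6.5]
[-9.2, -11.0, 1.9, 0.0, -0.0, -6.5]
[-7.9, -11.9, 1.9, 0.0, -0.0, -6.5]
18 rows
```

Request:
servo_tool([
  [-1,-8.4,11.6,1.9,0,0,-6.5],
  [-1,-9.7,10.6,1.9,0,0,-6.5],
  [-1,-10.8,9.4,1.9,0,0,-6.5],
  [-1,-11.8,8.2,1.9,0,0,-6.5],
  [-1,-12.7,6.8,1.9,0,0,-6.5],
  [-1,-13.3,5.3,1.9,0,0,-6.5],
  [-1,-13.9,3.7,1.9,0,0,-6.5],
  [-1,-14.2,2.2,1.9,0,0,-6.5],
  [-1,-14.3,0.5,1.9,0,0,-6.5],
  [-1,-14.3,-1.1,1.9,0,0,-6.5],
  [-1,-14.1,-2.7,1.9,0,0,-6.5],
  [-1,-13.7,-4.3,1.9,0,0,-6.5],
  [-1,-13.1,-5.8,1.9,0,0,-6.5],
  [-1,-12.4,-7.3,1.9,0,0,-6.5],
  [-1,-11.5,-8.6,1.9,0,0,-6.5],
  [-1,-10.4,-9.9,1.9,0,0,-6.5],
  [-1,-9.2,-11,1.9,0,0,-6.5],
  [-1,-7.9,-11.9,1.9,0,0,-6.5],
  [-1,0,0,0,0,0,0],
])

```text
t: 5.05
eef_pos: [0.4911, 0.3357, 0.3193]
ee_rot: [3.14, 0.0, -0.701]
force: [-0.2, -0.6, -0.3]
width: 0.0878
gripper_force: 0.0
```

```bash
python3 - <<'E'
from h import *
print(pose()[2]["eef_pos"],pose()[2]["ee_rot"],pose()[2]["q"].round(2))
f=arm.grab_frame("wrist"); save(f,"w2",1.5)
np.save("w2.npy",f,allow_pickle=True)
for q in["pallet","stand","cradle"]: print(q,rec(q,f)[:3])
# top-view crop of cradle
t=arm.grab_frame("top")["color"][95:180,200:290,::-1]
cv2.imwrite("pics/crad.png",cv2.resize(t,None,fx=6,fy=6,interpolation=cv2.INTER_CUBIC))
plan([.64,.10,.32],R.from_euler('xyz',[np.pi,0,np.radians(-70.6)]))
E
```

```text
[0.4911042  0.33572712 0.31928796] [ 3.14038041e+00  8.87523526e-05 -7.01434674e-01] [ 0.93  0.18 -0.02 -0.   -1.37 -0.06]
pallet [(0.72, array([0.538 , 0.3039, 0.1099]))]
stand [(0.63, array([0.5337, 0.3026, 0.0306]))]
cradle []
[33.3, 10.1, 0.1, -0.0, 0.0, 3.7]
[33.8, 7.9, 0.1, -0.0, 0.0, 3.7]
[34.3, 5.6, 0.1, -0.0, 0.0, 3.7]
[34.6, 3.4, 0.1, -0.0, 0.0, 3.7]
[34.7, 1.1, 0.1, -0.0, 0.0, 3.7]
[34.7, -1.2, 0.1, -0.0, 0.0, 3.7]
[34.6, -3.4, 0.1, -0.0, 0.0, 3.7]
[34.3, -5.7, 0.1, -0.0, 0.0, 3.7]
8 rows
```

View pics/w2.png

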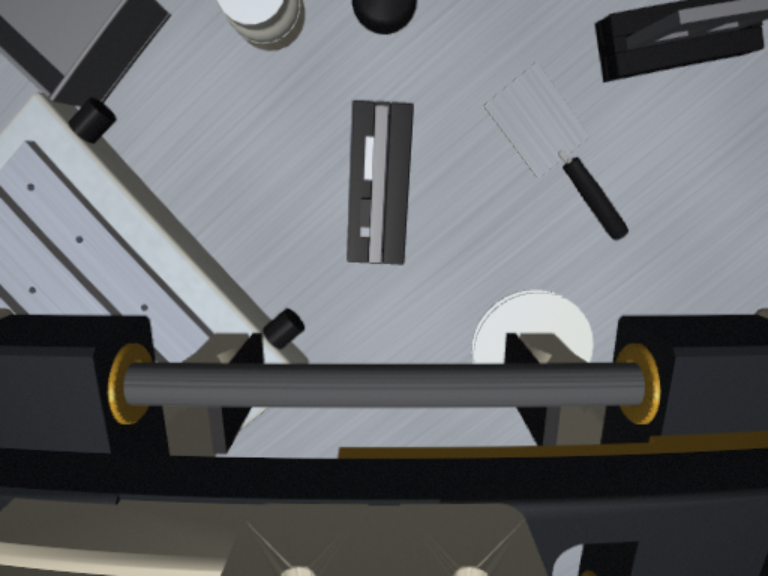

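The board pallet's top edge runs from (382,103) to (376,262), with the components on its left, the tool's -y side. Now the cradle.

View pics/crad.png

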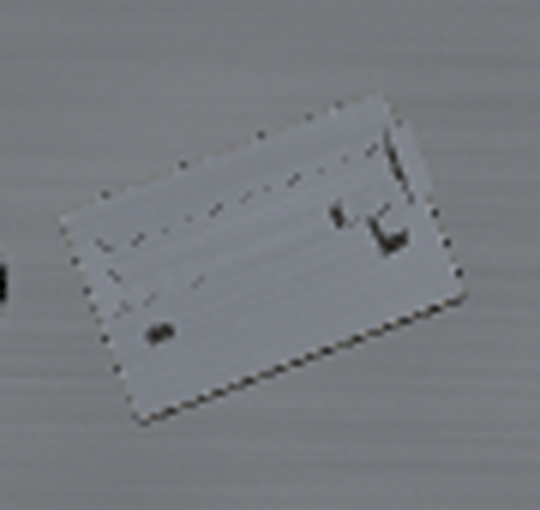

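```bash
python3 - <<'E'
from h import *
f=np.load("w2.npy",allow_pickle=True).item()
a=unproj(f,np.array([(376.5,103),(388,103),(370,262),(382,262)])/1.5,.11); print(a.round(4),a.mean(0))
v=(a[0]+a[1]-a[2]-a[3])/2; print(np.linalg.norm(v),np.degrees(np.arctan2(v[1],v[0])))
E
```

```text
[[0.5827 0.266  0.11  ]
 [0.5772 0.2594 0.11  ]
 [0.4935 0.3486 0.11  ]
 [0.4873 0.3412 0.11  ]] [0.53515631 0.30376796 0.11      ]
0.1215774484739051 -42.537322262835666
```

Request:
servo_tool([
  [-1,33.3,10.1,0,0,0,3.7],
  [-1,33.8,7.9,0,0,0,3.7],
  [-1,34.3,5.6,0,0,0,3.7],
  [-1,34.6,3.4,0,0,0,3.7],
  [-1,34.7,1.1,0,0,0,3.7],
  [-1,34.7,-1.2,0,0,0,3.7],
  [-1,34.6,-3.4,0,0,0,3.7],
  [-1,34.3,-5.7,0,0,0,3.7],
  [-1,0,0,0,0,0,0],
])

```text
t: 6.05
eef_pos: [0.643, 0.0965, 0.3202]
ee_rot: [3.141, -0.001, -1.233]
force: [-0.7, 1.5, -0.1]
width: 0.0877
gripper_force: 0.0
```

```bash
python3 - <<'E'
from h import *
print(pose()[2]["eef_pos"],pose()[2]["ee_rot"],pose()[2]["q"].round(2))
f=arm.grab_frame("wrist"); 
np.save("w3.npy",f,allow_pickle=True)
c=f["color"][:240,:,::-1][:, 56:456]; cv2.imwrite("pics/w3.png",cv2.resize(c,None,fx=2,fy=2,interpolation=cv2.INTER_CUBIC))
for q in["cradle","seat","switch","roller"]: print(q,rec(q,f)[:3])
E
```

```text
[0.64297138 0.09650988 0.3201882 ] [ 3.14107141e+00 -1.21229976e-03 -1.23312906e+00] [ 0.45  0.28  0.1   0.   -1.4  -0.11]
cradle [(0.56, array([0.6795, 0.0352, 0.0118])), (0.25, array([0.5689, 0.2669, 0.0609]))]
seat [(0.56, array([0.6791, 0.0309, 0.0631])), (0.19, array([0.6753, 0.0326, 0.0122]))]
switch []
roller []
```

View pics/w3.png

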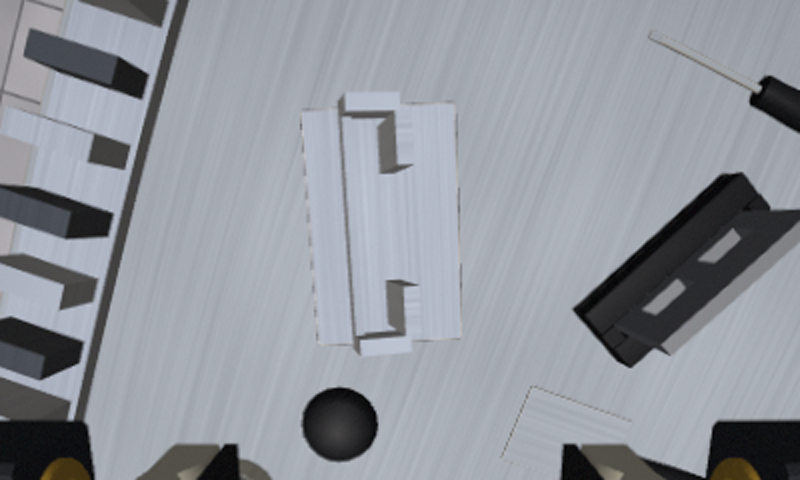

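The cradle opens to the left of the crop, which is world +x, away from the robot. The lip is at x≈350, the posts at x≈395 and the base corners at (303,110), (455,103), (460,338) and (318,345). I'll fit these.

```bash
python3 - <<'E'
from h import *
from scipy.optimize import least_squares
f=np.load("w3.npy",allow_pickle=True).item()
px=np.array([(303,110),(456,103),(461,338),(318,345)])/2+[56,0]
m=np.array([(55,-85),(-55,-85),(-55,85),(55,85)])/1000
def P(v): 
    c,s=np.cos(v[2]),np.sin(v[2]); return np.c_[m@np.array([[c,s],[-s,c]])+v[:2],np.full(4,v[3])]
r=least_squares(lambda v:(proj(f,P(v))-px).ravel(),[.665,.04,.34,.01])
print(r.x,np.degrees(r.x[2]),r.fun.round(1))
x,y,a,_=r.x; g=f["color"].mean(2)
for z in(.058,.05,.104):
  for yy in(-.05,0,.05):
    if z==.104 and yy==0: continue
    xs=np.arange(.03,-.05,-.002); q=np.c_[x+np.cos(a)*xs-np.sin(a)*yy,y+np.sin(a)*xs+np.cos(a)*yy,0*xs+z]
    uv=proj(f,q).astype(np.float32); v=cv2.remap(g.astype(np.float32),uv[:,:1],uv[:,1:],1).ravel()
    print(z,yy,' '.join(f"{int(b*1000)}:{int(c)}" for b,c in zip(xs,v)))
# overlay for post features
E
```

```text
[0.67504465 0.03914158 0.37916153 0.00908874] 21.72435551362458 [-0.4  0.1  0.2  0.1  0.1  0.2  0.1 -0.4]
0.058 -0.05 30:189 27:185 25:157 23:131 21:181 19:187 17:187 15:187 13:188 11:193 9:190 7:189 5:192 3:187 1:177 0:113 -2:103 -4:102 -6:102 -8:100 -10:122 -12:180 -14:184 -16:184 -18:184 -20:184 -22:189 -24:191 -26:190 -28:189 -30:189 -32:190 -34:189 -36:187 -38:189 -40:190 -42:191 -44:189 -46:189 -48:179
0.058 0 30:186 27:184 25:167 23:129 21:175 19:185 17:186 15:191 13:186 11:194 9:194 7:193 5:191 3:188 1:186 0:188 -2:190 -4:194 -6:191 -8:188 -10:185 -12:189 -14:192 -16:183 -18:190 -20:185 -22:184 -24:189 -26:189 -28:187 -30:188 -32:187 -34:188 -36:188 -38:185 -40:189 -42:191 -44:186 -46:189 -48:186
0.058 0.05 30:186 27:186 25:186 23:128 21:169 19:182 17:182 15:188 13:184 11:188 9:191 7:190 5:190 3:186 1:185 0:135 -2:106 -4:105 -6:104 -8:104 -10:103 -12:178 -14:191 -16:191 -18:193 -20:193 -22:190 -24:185 -26:186 -28:188 -30:187 -32:186 -34:189 -36:188 -38:185 -40:188 -42:189 -44:186 -46:187 -48:186
0.05 -0.05 30:188 27:180 25:141 23:151 21:187 19:187 17:188 15:187 13:189 11:194 
[... 739 characters left out ...]
7 -28:187 -30:188 -32:186 -34:189 -36:188 -38:185 -40:187 -42:189 -44:189 -46:185 -48:186
0.104 -0.05 30:182 27:183 25:189 23:186 21:155 19:147 17:187 15:187 13:187 11:185 9:191 7:190 5:188 3:190 1:184 0:146 -2:103 -4:103 -6:103 -8:102 -10:111 -12:188 -14:189 -16:189 -18:189 -20:189 -22:191 -24:192 -26:189 -28:190 -30:189 -32:189 -34:186 -36:190 -38:190 -40:188 -42:189 -44:174 -46:152 -48:169
0.104 0.05 30:185 27:184 25:186 23:185 21:178 19:116 17:176 15:183 13:185 11:186 9:185 7:190 5:189 3:190 1:185 0:173 -2:111 -4:104 -6:103 -8:102 -10:103 -12:169 -14:192 -16:193 -18:192 -20:192 -22:184 -24:187 -26:188 -28:188 -30:187 -32:188 -34:187 -36:187 -38:188 -40:188 -42:186 -44:187 -46:166 -48:170
```

```bash
python3 - <<'E'
from h import *
plan([.535,.3035,.18],R.from_euler('xyz',[np.pi,0,np.radians(-42.5)]),vmax=36)
E
```

```text
[-28.2, 3.9, 17.6, -0.0, 0.0, -3.4]
[-28.3, 2.2, 17.6, -0.0, 0.0, -3.4]
[-28.4, 0.4, 17.6, -0.0, 0.0, -3.4]
[-28.4, -1.3, 17.6, -0.0, 0.0, -3.4]
[-28.3, -3.0, 17.6, -0.0, 0.0, -3.4]
[-28.0, -4.7, 17.6, -0.0, 0.0, -3.4]
[-27.7, -6.3, 17.6, -0.0, 0.0, -3.4]
[-27.3, -8.0, 17.6, -0.0, 0.0, -3.4]
8 rows
```

Request:
servo_tool([
  [-1,-28.2,3.9,17.6,0,0,-3.4],
  [-1,-28.3,2.2,17.6,0,0,-3.4],
  [-1,-28.4,0.4,17.6,0,0,-3.4],
  [-1,-28.4,-1.3,17.6,0,0,-3.4],
  [-1,-28.3,-3,17.6,0,0,-3.4],
  [-1,-28,-4.7,17.6,0,0,-3.4],
  [-1,-27.7,-6.3,17.6,0,0,-3.4],
  [-1,-27.3,-8,17.6,0,0,-3.4],
  [-1,0,0,0,0,0,0],
  [-1,0,0,0,0,0,0],
])

```text
t: 7.13
eef_pos: [0.5341, 0.3054, 0.1789]
ee_rot: [3.14, 0.0, -0.744]
force: [0.3, 0.1, 0.5]
width: 0.0877
gripper_force: 0.0
```

```bash
python3 - <<'E'
from h import *
print(pose()[2]["eef_pos"],np.degrees(pose()[2]["ee_rot"]))
f=arm.grab_frame("wrist")
for q in["pallet","stand"]: print(q,rec(q,f)[:3])
for n in("top","side"):
  f=arm.grab_frame(n)
  for q in["pallet","stand"]: print(n,q,rec(q,f)[:3])
plan([.535,.3035,.077],R.from_euler('xyz',[np.pi,0,np.radians(-42.5)]),vmax=18)
E
```

```text
[0.53414236 0.3053675  0.17888504] [ 1.79910080e+02  4.40951417e-03 -4.26514774e+01]
pallet []
stand [(0.62, array([0.5438, 0.2976, 0.032 ])), (0.2, array([0.545 , 0.3011, 0.1099]))]
top pallet [(0.79, array([0.5577, 0.2811, 0.0912])), (0.65, array([0.6654, 0.0399, 0.0095]))]
top stand [(0.78, array([0.5575, 0.2626, 0.0317]))]
side pallet [(0.76, array([0.5238, 0.3216, 0.0786]))]
side stand [(0.93, array([0.5087, 0.3344, 0.0327])), (0.63, array([0.5259, 0.3258, 0.0815]))]
[-0.2, 0.1, 17.2, -0.0, -0.0, -0.1]
[-0.2, 0.1, 17.2, -0.0, -0.0, -0.1]
[-0.2, 0.1, 17.2, -0.0, -0.0, -0.1]
[-0.2, 0.1, 17.2, -0.0, -0.0, -0.1]
[-0.2, 0.1, 17.2, -0.0, -0.0, -0.1]
[-0.2, 0.1, 17.2, -0.0, -0.0, -0.1]
6 rows
```

Request:
servo_tool([
  [-1,0,0,20,0,0,0],
  [-1,0,0,20,0,0,0],
  [-1,0,0,20,0,0,0],
  [-1,0,0,20,0,0,0],
  [-1,0,0,14,0,0,0],
  [-1,0,0,8,0,0,0],
  [0.6,0,0,0,0,0,0],
  [0.6,0,0,0,0,0,0],
  [0.7,0,0,0,0,0,0],
  [0.8,0,0,0,0,0,0],
  [0.9,0,0,0,0,0,0],
  [1,0,0,0,0,0,0],
], squeeze=8)

```text
t: 8.58
eef_pos: [0.5363, 0.3038, 0.0783]
ee_rot: [-3.14, -0.0, -0.749]
force: [-0.3, 0.7, 0.3]
width: 0.053
gripper_force: 0.0
```

Request:
servo_tool([
  [1,0,0,0,0,0,0],
  [1,0,0,0,0,0,0],
  [1,0,0,0,0,0,0],
  [1,0,0,0,0,0,0],
  [1,0,0,0,0,0,0],
  [1,0,0,0,0,0,0],
  [1,0,0,0,0,0,0],
  [1,0,0,0,0,0,0],
  [1,0,0,0,0,0,0],
], squeeze=8)

```text
t: 9.33
eef_pos: [0.536, 0.3035, 0.0775]
ee_rot: [3.141, 0.0, -0.749]
force: [-0.0, -0.8, 0.5]
width: 0.0098
gripper_force: 8.0
```

Request:
servo_tool([
  [1,0,0,0,0,0,0],
  [1,0,0,-5,0,0,0],
  [1,0,0,-8,0,0,0],
  [1,0,0,-10,0,0,0],
  [1,0,0,-15,0,0,0],
  [1,0,0,-25,0,0,0],
  [1,0,0,-30,0,0,0],
  [1,0,0,-30,0,0,0],
  [1,0,0,-30,0,0,0],
  [1,0,0,0,0,0,0],
  [1,0,0,0,0,0,0],
], squeeze=35)

```text
t: 10.25
eef_pos: [0.5369, 0.3043, 0.2338]
ee_rot: [-3.136, -0.0, -0.749]
force: [0.3, -0.8, -3.4]
width: 0.0099
gripper_force: 35.0
```

```bash
python3 - <<'E'
from h import *
print(pose()[2]["eef_pos"],np.degrees(pose()[2]["ee_rot"]))
a=np.radians(21.7); c=np.array([.675,.0391]); L=.22
ex=np.array([np.cos(a),np.sin(a),0]); ez=np.array([0,0,1.]); ys=np.array([-np.sin(a),np.cos(a),0])
xs=np.cos(L)*ex+np.sin(L)*ez; zs=-np.sin(L)*ex+np.cos(L)*ez
corner=np.r_[c,.05]+.0005*ex
seat=corner+.005*xs+.05*zs
Rt=R.from_matrix(np.c_[-ys,-xs,-zs]); print("seat",seat,"Rt",Rt.as_euler('xyz'))
# TCP is 67 mm above lower edge -> seat + 17 along zs ; slot mid: 1.5mm forward
tgt=seat+.0175*zs+.002*xs
hov=tgt+.075*zs; print("tgt",tgt,"hov",hov)
np.savez("seat.npz",seat=seat,Rt=Rt.as_matrix(),tgt=tgt,hov=hov,xs=xs,ys=ys,zs=zs)
plan(hov,Rt,vmax=30,wmax=4)
E
```

```text
[0.53685225 0.30427207 0.23384764] [-1.79690912e+02 -7.45109442e-03 -4.28908759e+01]
seat [0.66986004 0.03705456 0.09988602] Rt [-2.92159265  0.         -1.19205988]
tgt [0.66812515 0.03636416 0.11740069] hov [0.65291783 0.03031244 0.19059299]
[24.7, 11.1, 3.9, 1.1, 0.3, 2.3]
[25.1, 10.2, 3.8, 1.1, 0.3, 2.3]
[25.5, 9.2, 3.7, 1.1, 0.3, 2.3]
[25.8, 8.3, 3.7, 1.1, 0.3, 2.3]
[26.1, 7.3, 3.6, 1.1, 0.3, 2.3]
[26.3, 6.3, 3.6, 1.1, 0.3, 2.3]
[26.6, 5.3, 3.6, 1.1, 0.3, 2.3]
[26.7, 4.3, 3.7, 1.1, 0.3, 2.3]
[26.9, 3.3, 3.7, 1.1, 0.3, 2.3]
[27.0, 2.3, 3.8, 1.1, 0.3, 2.3]
[27.0, 1.3, 3.9, 1.1, 0.3, 2.3]
11 rows
```

Request:
servo_tool([
  [1,24.7,11.1,3.9,1.1,0.3,2.3],
  [1,25.1,10.2,3.8,1.1,0.3,2.3],
  [1,25.5,9.2,3.7,1.1,0.3,2.3],
  [1,25.8,8.3,3.7,1.1,0.3,2.3],
  [1,26.1,7.3,3.6,1.1,0.3,2.3],
  [1,26.3,6.3,3.6,1.1,0.3,2.3],
  [1,26.6,5.3,3.6,1.1,0.3,2.3],
  [1,26.7,4.3,3.7,1.1,0.3,2.3],
  [1,26.9,3.3,3.7,1.1,0.3,2.3],
  [1,27,2.3,3.8,1.1,0.3,2.3],
  [1,27,1.3,3.9,1.1,0.3,2.3],
  [1,0,0,0,0,0,0],
  [1,0,0,0,0,0,0],
])

```text
t: 11.33
eef_pos: [0.6509, 0.0274, 0.1872]
ee_rot: [-2.928, -0.009, -1.196]
force: [-0.4, -0.9, -2.8]
width: 0.0099
gripper_force: 35.0
```

```bash
python3 - <<'E'
from h import *
d=np.load("seat.npz"); p,r,s=pose(); Rt=R.from_matrix(d["Rt"])
print(p,s["ee_rot"],s["width"],"err tool mm",(r.inv().apply(d["hov"]-p)*1000).round(1),np.degrees((r.inv()*Rt).as_rotvec()).round(2))
f=arm.grab_frame("wrist"); np.save("w4.npy",f,allow_pickle=True)
c=f["color"][:300,:,::-1]; cv2.imwrite("pics/w4.png",cv2.resize(c,None,fx=1.5,fy=1.5))
print(rec("cradle",f)[:2],rec("pallet",f)[:2])
E
```

```text
[0.65092285 0.02740422 0.18720392] [-2.92779794 -0.00905933 -1.19562325] 0.0098961943126044 err tool mm [-1.9 -3.6 -2.7] [ 0.36 -0.55 -0.09]
[(0.64, array([0.6742, 0.0036, 0.0117])), (0.52, array([0.4797, 0.0221, 0.0843]))] [(0.9, array([ 6.598e-01, -2.000e-04,  2.181e-01]))]
```

View pics/w4.png

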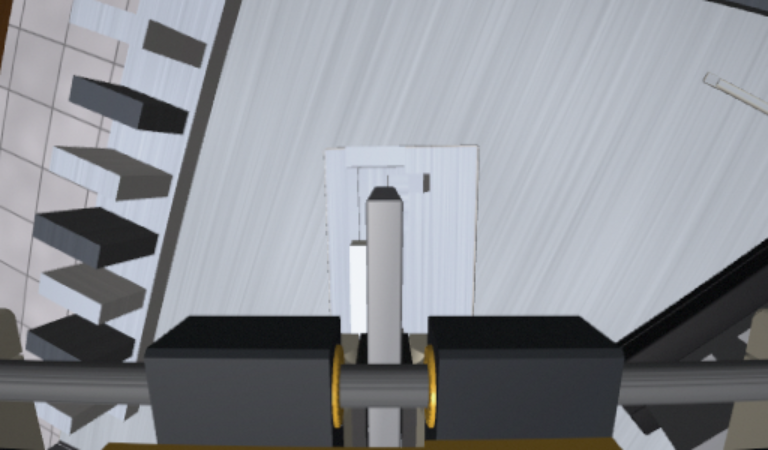

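```bash
python3 - <<'E'
from h import *
f=np.load("w4.npy",allow_pickle=True).item(); d=np.load("seat.npz")
a=.379; c=np.array([.67504,.03914,0]); ex=np.array([np.cos(a),np.sin(a),0]); ey=np.array([-np.sin(a),np.cos(a),0])
Q=lambda x,y,z: c+ex*x/1000+ey*y/1000+[0,0,z/1000]
print((proj(f,[Q(55,-85,9),Q(-55,-85,9),Q(55,-30,9),Q(-55,-30,9),Q(-11.5,-65,103.7),Q(-11.5,-35,103.7),Q(.5,-35,50),Q(18.5,-70,50)])*1.5).round(0).tolist())
p,r,s=pose(); sd=r.inv().apply(d["hov"]-p); print(sd)
E
```

```text
[[327.0, 148.0], [481.0, 146.0], [329.0, 224.0], [477.0, 227.0], [390.0, 177.0], [390.0, 235.0], [389.0, 224.0], [361.0, 168.0]]
[-0.00012485 -0.00194261 -0.00176887]
```

Request:
servo_tool([
  [1,0,-2.5,5,0.3,-0.5,0],
  [1,0,0,12,0,0,0],
  [1,0,0,14,0,0,0],
  [1,0,0,12,0,0,0],
  [1,0,0,8,0,0,0],
  [1,0,0,4,0,0,0],
  [1,0,0,0,0,0,0],
  [1,0,0,0,0,0,0],
])

```text
t: 12.15
eef_pos: [0.6656, 0.0346, 0.1356]
ee_rot: [-2.92, -0.001, -1.191]
force: [-0.1, -0.5, -1.5]
width: 0.0096
gripper_force: 35.0
```

```bash
python3 - <<'E'
from h import *
d=np.load("seat.npz"); p,r,s=pose(); Rt=R.from_matrix(d["Rt"])
print(s["force"],"err tool mm",(r.inv().apply(d["tgt"]-p)*1000).round(1),np.degrees((r.inv()*Rt).as_rotvec()).round(2))
E
```

```text
[-0.07837772 -0.49077798 -1.53362518] err tool mm [-0.7  1.1 18.4] [-0.1  -0.05  0.09]
```

Request:
servo_tool([
  [1,0,0,6,0,0,0],
  [1,0,0,5,0,0,0],
  [1,0,0,3,0,0,0],
  [1,0,0,2,0,0,0],
  [1,0,0,0,0,0,0],
  [1,0,0,0,0,0,0],
])

```text
t: 12.65
eef_pos: [0.6688, 0.0358, 0.12]
ee_rot: [-2.92, -0.001, -1.191]
force: [-0.2, 0.2, -2.4]
width: 0.0097
gripper_force: 35.0
```

Request:
servo_tool([
  [1,0,0,1,0,0,0],
  [1,0,0,1,0,0,0],
  [1,0,0,0,0,0,0],
  [1,0,0,0,0,0,0],
])

```text
t: 12.98
eef_pos: [0.6692, 0.036, 0.1182]
ee_rot: [-2.919, -0.001, -1.191]
force: [1.0, 0.7, -2.1]
width: 0.0102
gripper_force: 35.0
```

Request:
servo_tool([
  [1,0,0,1,0,0,0],
  [1,0,0,1,0,0,0],
  [1,0,0,0,0,0,0],
  [1,0,0,0,0,0,0],
])

```text
t: 13.32
eef_pos: [0.6697, 0.0359, 0.1177]
ee_rot: [-2.919, -0.002, -1.191]
force: [-5.6, -2.1, 7.8]
width: 0.0096
gripper_force: 35.0
```

Request:
servo_tool([
  [1,0,1,-0.7,0,0,0],
  [1,0,1,0,0,0,0],
  [1,0,0,0,0,0,0],
  [0.7,0,0,0,0,0,0],
  [0.6,0,0,0,0,0,0],
  [0.5,0,0,0,0,0,0],
  [0.3,0,0,0,0,0,0],
  [0,0,0,0,0,0,0],
  [-0.3,0,0,0,0,0,0],
  [-0.3,0,0,0,0,0,0],
  [-0.3,0,0,0,0,0,0],
], squeeze=5)

```text
t: 14.23
eef_pos: [0.6677, 0.0353, 0.1164]
ee_rot: [-2.92, -0.001, -1.191]
force: [1.1, -0.3, -0.4]
width: 0.0497
gripper_force: 0.0
```

Request:
servo_tool([
  [-0.3,0,0,-8,0,0,0],
  [-0.3,0,0,-15,0,0,0],
  [-0.3,0,0,-25,0,0,0],
  [-0.3,0,0,-30,0,0,0],
  [-0.3,0,0,-30,0,0,0],
  [-0.3,0,0,-30,0,0,0],
  [-0.3,-30,0,0,0,0,0],
  [-0.3,-30,0,0,0,0,0],
  [-0.3,0,0,0,0,0,0],
])

```text
t: 14.98
eef_pos: [0.6159, 0.0826, 0.2528]
ee_rot: [-2.917, -0.0, -1.19]
force: [-1.2, 0.0, -0.7]
width: 0.057
gripper_force: 0.0
```

```bash
python3 - <<'E'
from h import *
d=np.load("seat.npz"); p,r,s=pose(); print(p,s["ee_rot"],s["q"].round(2))
f=arm.grab_frame("wrist"); a=f["color"][:215,100:400]
print(rec("pallet",f)[:2])
t=arm.grab_frame("side"); print("side",rec("pallet",t)[:2],rec("roller",t)[:2],rec("switch",t)[:2]); np.save("s2.npy",t,allow_pickle=True)
o=d["seat"]; S=lambda x,y,z:o+d["xs"]*x/1000+d["ys"]*y/1000+d["zs"]*z/1000
# expected plate outline in green, switch estimates
box=[S(x,y,z) for x in(-5,5) for y in(-60,60) for z in(-50,50)]
def draw(f,x0,x1,y0,y1,k):
    im=cv2.resize(f["color"][y0:y1,x0:x1,::-1],None,fx=k,fy=k,interpolation=cv2.INTER_CUBIC)
    for u in proj(f,box): cv2.circle(im,tuple(int(v) for v in (u-[x0,y0])*k),3,(0,255,0),1)
    return im
A=draw(f,100,400,0,215,2); B=draw(t,150,350,100,315,2)
cv2.imwrite("pics/chk.png",np.hstack([A[:430,:400] if A.shape[1]<400 else A[:430,100:500],B[:430]]))
E
```

```text
[0.61592187 0.08258176 0.25280634] [-2.91683015e+00 -2.93745288e-04 -1.18979101e+00] [ 0.46  0.13 -0.27  0.02 -0.95 -0.09]
[(0.62, array([0.6701, 0.0316, 0.1498])), (0.18, array([0.6572, 0.1889, 0.0235]))]
side [(0.62, array([0.6608, 0.0751, 0.1145]))] [] [(0.94, array([ 0.5266, -0.2218,  0.0607])), (0.35, array([ 0.4084, -0.1338,  0.0204]))]
```

View pics/chk.png

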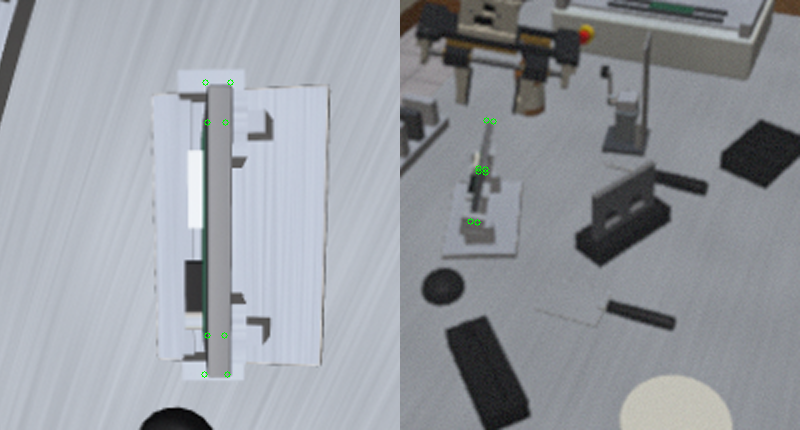

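The plate sits on the predicted seat outline, which is the green dots in the left half (205–230, 82–375). The components, white and black, face the open side. Next is the switch: I'll view it from straight above with the push yaw.

```bash
python3 - <<'E'
from h import *
plan([.505,-.22,.33],R.from_euler('xyz',[np.pi,0,np.radians(6.6)]))
E
```

```text
[19.7, 16.0, -10.3, -0.9, -0.7, -6.2]
[17.7, 18.2, -10.3, -0.9, -0.7, -6.2]
[15.5, 20.2, -10.2, -0.9, -0.7, -6.2]
[13.1, 21.9, -10.0, -0.9, -0.7, -6.2]
[10.5, 23.4, -9.8, -0.9, -0.7, -6.2]
[7.8, 24.5, -9.6, -0.9, -0.7, -6.2]
[5.0, 25.3, -9.3, -0.9, -0.7, -6.2]
[2.1, 25.9, -8.9, -0.9, -0.7, -6.2]
[-0.8, 26.1, -8.5, -0.9, -0.7, -6.2]
[-3.7, 26.0, -8.1, -0.9, -0.7, -6.2]
[-6.6, 25.5, -7.6, -0.9, -0.7, -6.2]
[-9.5, 24.8, -7.1, -0.9, -0.7, -6.2]
12 rows
```

Request:
servo_tool([
  [-0.3,0,0,-15,0,0,0],
  [-0.3,19.7,16,-10.3,-0.9,-0.7,-6.2],
  [0,17.7,18.2,-10.3,-0.9,-0.7,-6.2],
  [0.5,15.5,20.2,-10.2,-0.9,-0.7,-6.2],
  [1,13.1,21.9,-10,-0.9,-0.7,-6.2],
  [1,10.5,23.4,-9.8,-0.9,-0.7,-6.2],
  [1,7.8,24.5,-9.6,-0.9,-0.7,-6.2],
  [1,5,25.3,-9.3,-0.9,-0.7,-6.2],
  [1,2.1,25.9,-8.9,-0.9,-0.7,-6.2],
  [1,-0.8,26.1,-8.5,-0.9,-0.7,-6.2],
  [1,-3.7,26,-8.1,-0.9,-0.7,-6.2],
  [1,-6.6,25.5,-7.6,-0.9,-0.7,-6.2],
  [1,-9.5,24.8,-7.1,-0.9,-0.7,-6.2],
  [1,0,0,0,0,0,0],
  [1,0,0,0,0,0,0],
], squeeze=20)

```text
t: 16.53
eef_pos: [0.5013, -0.222, 0.3444]
ee_rot: [-3.141, 0.001, 0.11]
force: [0.0, -0.2, -1.0]
width: 0.0006
gripper_force: 0.0
```

```bash
python3 - <<'E'
from h import *
p,r,s=pose(); print(p,np.degrees(s["ee_rot"]),s["q"].round(2),s["width"])
f=arm.grab_frame("wrist"); np.save("w5.npy",f,allow_pickle=True)
c=f["color"][:225,100:420,::-1]; cv2.imwrite("pics/w5.png",cv2.resize(c,None,fx=2.5,fy=2.5,interpolation=cv2.INTER_CUBIC))
for q in("roller","switch"): print(q,rec(q,f)[:3])
t=arm.grab_frame("top")
for q in("roller","switch"): print(q,rec(q,t)[:3])
E
```

```text
[ 0.50128293 -0.22203709  0.34439746] [-1.79950010e+02  3.07750445e-02  6.29160736e+00] [-0.06  0.09 -0.07 -0.   -1.41  1.74] 0.0006024353594076007
roller [(0.77, array([ 0.5724, -0.2349,  0.1476]))]
switch [(0.81, array([ 0.5213, -0.2353,  0.1008]))]
roller []
switch [(0.41, array([0.6597, 0.1895, 0.0289]))]
```

View pics/w5.png

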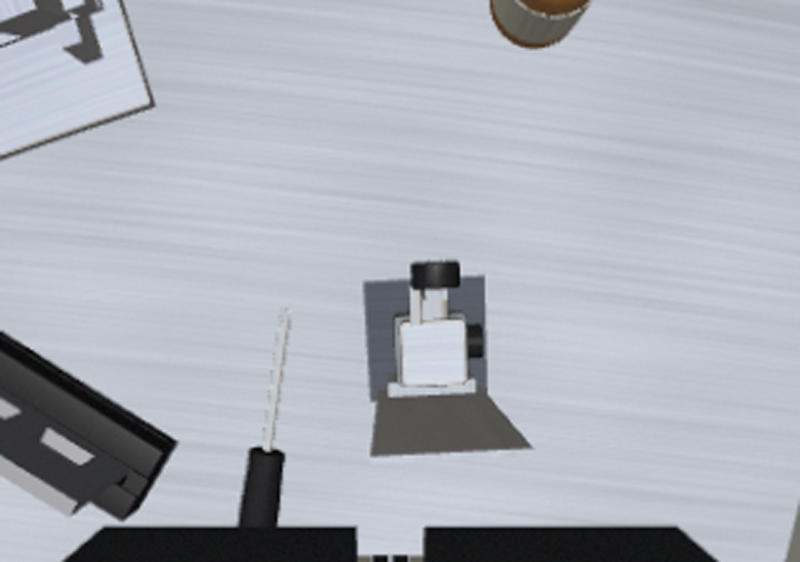

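The roller is the black block at (411–460, 262–288). The guard's top edge runs from (372,457) to (532,448), so the switch is about 3° off the tool yaw and the push direction is image right.

```bash
python3 - <<'E'
from h import *
f=np.load("w5.npy",allow_pickle=True).item()
U=lambda u,v,z: unproj(f,[(100+u/2.5,v/2.5)],z)[0]
rl=U(435.5,275,.14); g=U(532,448,.205)-U(372,457,.205); print("roller",rl,"guard",np.linalg.norm(g),U(452,452.5,.205))
ys=g/np.linalg.norm(g); ang=np.arctan2(ys[0],-ys[1]); print("yaw",np.degrees(ang))
x=np.array([-ys[1],ys[0],0])
print("guard dist",(rl-U(452,452.5,.205))@x)
Rt=R.from_euler('xyz',[np.pi,0,ang]); st=rl+.004*x-.062*ys; st[2]=.122
np.savez("sw.npz",rl=rl,ys=ys,x=x,Rt=Rt.as_matrix(),st=st); print(st)
h=st.copy(); h[2]=.26
plan(h,Rt); plan(st,Rt,p0=h,R0=Rt)
E
```

```text
roller [ 0.57314071 -0.23427754  0.14      ] guard 0.06306788351610133 [ 0.50551245 -0.24559785  0.205     ]
yaw 9.696655553963309
guard dist 0.06856877902838203
[ 0.56664079 -0.17248959  0.122     ]
[17.5, -9.9, 21.1, -0.0, 0.0, -0.8]
[17.6, -9.7, 21.1, -0.0, 0.0, -0.8]
[17.7, -9.5, 21.1, -0.0, 0.0, -0.8]
[17.9, -9.2, 21.1, -0.0, 0.0, -0.8]
4 rows
[0.0, -0.0, 34.5, 0.0, 0.0, 0.0]
[0.0, -0.0, 34.5, 0.0, 0.0, 0.0]
[0.0, -0.0, 34.5, 0.0, 0.0, 0.0]
[0.0, -0.0, 34.5, 0.0, 0.0, 0.0]
4 rows
```

Request:
servo_tool([
  [1,17.5,-9.9,21.1,0,0,-0.8],
  [1,17.6,-9.7,21.1,0,0,-0.8],
  [1,17.7,-9.5,21.1,0,0,-0.8],
  [1,17.9,-9.2,21.1,0,0,-0.8],
  [1,0,0,28,0,0,0],
  [1,0,0,35,0,0,0],
  [1,0,0,35,0,0,0],
  [1,0,0,28,0,0,0],
  [1,0,0,12,0,0,0],
  [1,0,0,0,0,0,0],
  [1,0,0,0,0,0,0],
])

```text
t: 17.75
eef_pos: [0.5665, -0.1726, 0.1218]
ee_rot: [-3.141, 0.002, 0.17]
force: [0.1, 0.1, 0.2]
width: 0.0005
gripper_force: 0.0
```

```bash
python3 - <<'E'
from h import *
d=np.load("sw.npz"); p,r,s=pose(); Rt=R.from_matrix(d["Rt"])
print(p,s["force"],"err tool mm",(r.inv().apply(d["st"]-p)*1000).round(1),np.degrees((r.inv()*Rt).as_rotvec()).round(2))
E
```

```text
[ 0.56649035 -0.17261448  0.12181521] [0.09997124 0.06224059 0.16018875] err tool mm [ 0.2 -0.1 -0.2] [-0.04  0.1   0.03]
```

Request:
servo_tool([
  [1,0,8,0,0,0,0],
  [1,0,8,0,0,0,0],
  [1,0,6,0,0,0,0],
  [1,0,3,0,0,0,0],
  [1,0,2,0,0,0,0],
  [1,0,2,0,0,0,0],
  [1,0,0,0,0,0,0],
])

```text
t: 18.33
eef_pos: [0.5714, -0.202, 0.1222]
ee_rot: [-3.141, 0.0, 0.169]
force: [-0.4, -0.2, -0.1]
width: 0.0004
gripper_force: 0.0
```

Request:
servo_tool([
  [1,0,3,0,0,0,0],
  [1,0,3,0,0,0,0],
  [1,0,3,0,0,0,0],
  [1,0,0,0,0,0,0],
])

```text
t: 18.67
eef_pos: [0.573, -0.2106, 0.1223]
ee_rot: [-3.141, 0.0, 0.169]
force: [-0.7, 1.9, 3.0]
width: 0.0005
gripper_force: 1.4
```

Request:
servo_tool([
  [1,0,2,0,0,0,0],
  [1,0,2,0,0,0,0],
  [1,0,0,0,0,0,0],
  [1,0,0,0,0,0,0],
])

```text
t: 19.0
eef_pos: [0.5738, -0.2143, 0.1222]
ee_rot: [-3.141, -0.0, 0.169]
force: [-0.8, 2.5, 3.2]
width: 0.0006
gripper_force: 1.6
```

```bash
python3 - <<'E'
from h import *
d=np.load("sw.npz"); p,r,s=pose()
print(s["force"],s["moment"],(p-d["rl"])@d["ys"],(p-d["rl"])@d["x"])
for n in("side","wrist"):
    f=arm.grab_frame(n); print(n,rec("roller",f)[:2],s["force"])
E
```

```text
[-0.80111471  2.51597752  3.22177915] [0.8122479  0.29220504 0.05518156] -0.019549106084904025 0.003964504258795043
side [(0.16, array([0.6562, 0.0736, 0.1169]))] [-0.80111471  2.51597752  3.22177915]
wrist [] [-0.80111471  2.51597752  3.22177915]
```

Request:
servo_tool([
  [1,0,-8,0,0,0,0],
  [1,0,-6,0,0,0,0],
  [1,0,0,5,0,0,0],
  [1,0,0,5,0,0,0],
  [1,0,0,0,0,0,0],
  [1,0,0,0,0,0,0],
])

```text
t: 19.7
eef_pos: [0.5707, -0.2006, 0.1113]
ee_rot: [-3.141, 0.002, 0.169]
force: [0.1, 0.1, 0.4]
width: 0.0004
gripper_force: 0.0
```

Request:
servo_tool([
  [1,0,3,0,0,0,0],
  [1,0,3,0,0,0,0],
  [1,0,0,0,0,0,0],
])

```text
t: 19.95
eef_pos: [0.5724, -0.2069, 0.1122]
ee_rot: [-3.141, 0.0, 0.169]
force: [-0.6, 1.8, 1.7]
width: -0.0002
gripper_force: 1.1
```

Request:
servo_tool([
  [1,0,2,0,0,0,0],
  [1,0,2,0,0,0,0],
  [1,0,0,0,0,0,0],
])

```text
t: 20.2
eef_pos: [0.5731, -0.2107, 0.1124]
ee_rot: [-3.141, -0.0, 0.169]
force: [-1.1, 3.0, 1.6]
width: 0.0006
gripper_force: 1.5
```

Request:
servo_tool([
  [1,0,2,0,0,0,0],
  [1,0,2,0,0,0,0],
  [1,0,0,0,0,0,0],
])

```text
t: 20.45
eef_pos: [0.5738, -0.2146, 0.1122]
ee_rot: [-3.141, -0.0, 0.169]
force: [-0.7, 3.1, 3.9]
width: 0.0005
gripper_force: 1.7
```

Request:
servo_tool([
  [1,0,0,-4,0,0,0],
  [1,0,0,-4,0,0,0],
  [1,0,2,-3,0,0,0],
  [1,0,3,0,0,0,0],
  [1,0,3,0,0,0,0],
  [1,0,0,0,0,0,0],
])

```text
t: 20.95
eef_pos: [0.5749, -0.2227, 0.1232]
ee_rot: [-3.141, 0.0, 0.169]
force: [-2.9, 3.8, 1.8]
width: 0.0004
gripper_force: 1.7
```

Request:
servo_tool([
  [1,0,3,0,0,0,0],
  [1,0,3,0,0,0,0],
  [1,0,2,0,0,0,0],
  [1,0,0,0,0,0,0],
])

```text
t: 21.28
eef_pos: [0.5759, -0.2301, 0.1223]
ee_rot: [-3.14, 0.001, 0.169]
force: [-0.3, 5.3, -3.0]
width: 0.0005
gripper_force: 2.7
```

```bash
python3 - <<'E'
from h import *
d=np.load("sw.npz"); p,r,s=pose()
print(s["force"],s["moment"],(p-d["rl"])@d["ys"],(p-d["rl"])@d["x"])
f=arm.grab_frame("side"); u=proj(f,d["rl"])[0].astype(int); print(u,rec("roller",f)[:2])
c=f["color"][u[1]-50:u[1]+50,u[0]-65:u[0]+65,::-1]; 
t=arm.grab_frame("top"); v=proj(t,d["rl"])[0].astype(int); b=t["color"][v[1]-50:v[1]+50,v[0]-65:v[0]+65,::-1]
k=lambda i:cv2.resize(i,(400,308),interpolation=cv2.INTER_CUBIC)
cv2.imwrite("pics/sw.png",np.hstack([k(c),k(b)]))
E
```

```text
[-0.32266716  5.3235285  -2.95325228] [ 1.87612611  0.51824671 -0.06620266] -0.0036803628076590117 0.003476790681894606
[252 135] []
```

View pics/sw.png

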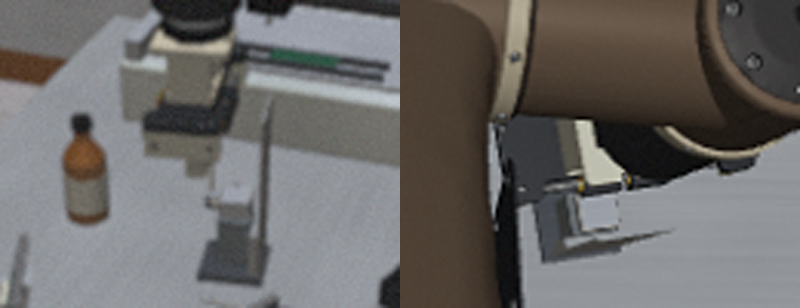

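The arm is partly deflected. Forces and travel agree on about 0.4 rad, with the gripper clear of the guard. I'll push past the click and hold.

Request:
servo_tool([
  [1,0,3,0,0,0,0],
  [1,0,3,0,0,0,0],
  [1,0,3,0,0,0,0],
  [1,0,2,0,0,0,0],
  [1,0,0,0,0,0,0],
  [1,0,0,0,0,0,0],
  [1,0,0,0,0,0,0],
])

```text
t: 22.02
eef_pos: [0.5767, -0.2392, 0.1208]
ee_rot: [-3.137, 0.003, 0.168]
force: [-1.3, 10.1, -8.3]
width: 0.0006
gripper_force: 5.1
```

```bash
python3 - <<'E'
from h import *
d=np.load("sw.npz"); p,r,s=pose()
o=(p-d["rl"])@d["ys"]*1000
print(s["force"],o,[(h,np.arcsin((o+11+h)/55)) for h in(12,14,16,18)])
E
```

```text
[-1.28336409 10.13729415 -8.27878942] 5.414835614165446 [(12, np.float64(0.5429142411265474)), (14, np.float64(0.5859570232333244)), (16, np.float64(0.6302672070204381)), (18, np.float64(0.6760597038889248))]
```

Request:
servo_tool([
  [1,0,1.5,0,0,0,0],
  [1,0,1.5,0,0,0,0],
  [1,0,0,0,0,0,0],
  [1,0,0,0,0,0,0],
  [1,0,0,0,0,0,0],
  [1,0,0,0,0,0,0],
])

```text
t: 22.52
eef_pos: [0.5768, -0.2413, 0.12]
ee_rot: [-3.136, 0.004, 0.168]
force: [-0.6, 13.2, -9.7]
width: 0.0007
gripper_force: 6.3
```

```bash
python3 - <<'E'
from h import *
d=np.load("sw.npz"); p,r,s=pose()
o=(p-d["rl"])@d["ys"]*1000; F=s["force"]; fy=-F@d["ys"]; fz=-F[2]
print(F,o)
for h in(12,14,16,18,21):
    th=np.arcsin((o+11+h)/55); print(h,th,(fy*55*np.cos(th)-fz*(55*np.sin(th)-11))/55)
f=arm.grab_frame("side"); print(rec("roller",f)[:2]); f=arm.grab_frame("wrist"); print(rec("roller",f)[:2])
E
```

```text
[-0.5968312  13.15556905 -9.71474263] 7.574296616414437
12 0.5894408339195866 7.405475910406299
14 0.6338607336126776 6.718913608192824
16 0.6797820985176739 5.999255451435767
18 0.7274766943370632 5.242774854068032
21 0.8031291365125045 4.028159362919604
[(0.58, array([0.4635, 0.1543, 0.0028])), (0.4, array([0.5267, 0.3149, 0.0326]))]
[]
```

Kinematics and force agree on about 0.67 rad, past the click and below the limit, and it has been held for more than 0.3 s. Now I'll release.

Request:
servo_tool([
  [1,0,-5,0,0,0,0],
  [1,0,-8,0,0,0,0],
  [1,0,-10,0,0,0,0],
  [1,0,-10,0,0,0,0],
  [1,0,-12,0,0,0,0],
  [1,0,-12,0,0,0,0],
  [1,0,-10,0,0,0,0],
  [1,0,0,0,0,0,0],
  [1,0,0,0,0,0,0],
  [1,0,0,0,0,0,0],
  [1,0,0,-30,0,0,0],
  [1,0,0,-35,0,0,0],
  [1,0,0,-35,0,0,0],
  [1,0,0,-35,0,0,0],
  [1,0,0,-35,0,0,0],
  [1,-20,0,-35,0,0,0],
  [1,-25,-20,0,0,0,0],
  [1,-20,-20,0,0,0,0],
  [1,0,0,0,0,0,0],
  [1,0,0,0,0,0,0],
])

```text
t: 24.38
eef_pos: [0.4959, -0.1496, 0.3293]
ee_rot: [-3.141, -0.002, 0.17]
force: [0.1, 0.2, -0.6]
width: 0.0005
gripper_force: 0.0
```

```bash
python3 - <<'E'
from h import *
p,r,s=pose(); print(p,s["force"],s["t"])
d=np.load("seat.npz"); print("seat",d["seat"],"roller0",np.load("sw.npz")["rl"])
for n in("wrist","side","top"):
    f=arm.grab_frame(n)
    for q in("roller","pallet"): print(n,q,rec(q,f)[:2])
E
```

```text
[ 0.49593316 -0.14956077  0.32927006] [ 0.12172478  0.15262044 -0.58887506] 24.3833
seat [0.66986004 0.03705456 0.09988602] roller0 [ 0.57314071 -0.23427754  0.14      ]
wrist roller [(0.82, array([ 0.5689, -0.2339,  0.1503])), (0.19, array([0.6519, 0.0373, 0.0129]))]
wrist pallet [(0.98, array([0.6479, 0.064 , 0.13  ]))]
side roller [(0.51, array([ 0.298 , -0.2577,  0.0195])), (0.36, array([ 0.5675, -0.2286,  0.1352]))]
side pallet [(0.75, array([0.6577, 0.0739, 0.1135])), (0.31, array([0.7088, 0.2964, 0.0504]))]
top roller []
top pallet []
```

```bash
python3 -c "
from h import *
print(arm.job_done())"
```

```text
the job is handed in; nothing more can be done
None
```

I moved the board pallet to the cradle with its component face outwards, pushed the switch arm to an estimated 0.67 rad, held it there, and it sprang back upright. I handed the job in at about 24.5 s; the hand-in call returned no verdict.

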